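# Check a hand-cart tyre with a pencil gauge

## Robot

A 6-joint arm with a two-finger parallel gripper is mounted at the origin on the work surface. World frame = base frame: x ahead of the robot, y to its left, z up, the work surface at z = 0. Lengths are in m, angles in degrees, forces in N, time in s.
With the tool pointing down it reaches from about 0.325 to 0.9 m from the base axis. Payload 6.1 kg.
Tool frame: the origin (TCP) lies at the very end of the fingers, on their centre line; the grasp point (between the pads) lies 19 mm behind it (env.pinch_z is the distance from the TCP to the grasp point, in m); z points along the fingers, y is the line along which they close (so a half turn about z gives the same grasp; the last joint's range is limited). The gripper opens to 87 mm and grips with 3 to 60 N. Pads are 19 mm wide; open, the fingers measure 117 mm over their backs; the gripper's body (75 mm by 190 mm) begins 51 mm behind the grasp point.
Start: joints at [-73.344, 12.628, 87.462, -0, 79.91, -7.225], TCP at [0.253, -0.571, 0.196] pointing down, gripper open.
Joint ranges: [-170.65, 170.65], [-52.31, 119.04], [5.05, 147.46], [-71.25, 251.25], [11.57, 151.72], [-153.62, 153.62]. Speed limits (degrees/s): [147.25, 147.25, 172.46, 180, 180, 180].

## Interface

Orientations are given as [roll, pitch, yaw] about the fixed x, y, z axes, in that order (R = Rz(yaw) Ry(pitch) Rx(roll)).
In Python, from cell import monitor, optics, workorder, env gives the robot as it stands.
- The arm moves only by the shell command python3 -m crank 'ROWS' [OPENING] [FORCE]. ROWS is JSON, a list of rows, each an object with "translation": the shift along the tool's x, y, z scaled (see below), a list of three; "delta_rot": the turn, a rotation vector about the tool's x, y, z scaled (see below), a list of three. In form: [{"translation": [x, y, z], "delta_rot": [wx, wy, wz]}, ...]. A call has 1 to 12 rows; each row is the pose to reach, as a shift and turn from the pose commanded when the call began, along the tool's axes at that moment, turning the shorter way round; what a row does not reach only later rows make up. The controller multiplies each number of a shift by 300 mm and each number of a turn by pi rad. A row lasts 1/10 s, in which the tool goes at most 50 mm and 8.59 degrees, less where a joint would pass 70% of its speed; a pose out of reach is approached as far as the arm can. A call with a number of a shift or a turn outside -1 to 1 is refused whole. A call with a gripper value outside its range is refused whole. OPENING is the gripper command: -1 is shut, 1 is fully open, values between are in proportion, set as the call begins (- or left out, the last holds). The fingers move at their own pace and stop on an object; FORCE is the grip in N (left out, the last holds). Time passes only in rows, so rows that repeat a pose let the fingers close. It gives the time, the measured TCP pose, the force and the opening at its end, in the units of the state.
- monitor.get_obs(): the state, without advancing time (a new reading comes with each control period).
- optics.get_image(name): name is "side" or "top"; returns a dict with "color" (384x512x3 uint8, red, green, blue), "fx", "fy", "cx", "cy" (pixels), "R" (3x3) and "t" (3): a world point X has camera coordinates R X + t. Camera axes: x right, y down, z forward; pixel columns grow to the right and rows downward; lengths in m; the calibration is good to about 2 mm. A picture is of the moment at which its call begins. There is no depth.
- workorder.close_job(): hands the job in, once; it reports no verdict.
Trained networks look in the newest picture that a camera, given by its name, has taken for a name from the list of things; names that differ only in an ending like _2 or _b are one class to them, and where a whole thing is asked for, a point or a joint stands for the part that bears it (a point fixed in the world has none). Each returns a list of dicts, best first, with "score" (0 to 1); they miss things now and then, are a little off and sometimes report something else, mostly with a low value. They report only what shows in the picture. A call takes as long as a camera call. They do not tell look-alikes from the thing itself.
- optics.find_in(camera, label): "box" ([centre column, centre row, width, height] in pixels, round what is visible of it).
- optics.cut_out(camera, label): "region" (384x512 bool, what is visible of it) and "box" ([centre column, centre row, width, height] in pixels, round what is visible of it).
- optics.tip_of(camera, label): "xy" ([column, row] in pixels: a listed point, or the origin of a listed thing).
The state is a dict: "time": time; "q": joint angles; "qvel": joint speeds; "tau": joint torques, N m; "ee_pos": TCP position; "orientation": TCP orientation; "ft_force": force on the tool from outside, world axes, zero at the start; "wrist_torque": the same for the moment, N m; "finger_gap": opening from 0.0 (shut) to 1.0 (fully open).
Only numpy, scipy, OpenCV 4.12 (cv2) and the standard library are available. Lean on these libraries where they do the work, as an engineer would, in place of code of your own. Each camera call takes 0.05 s, during which the arm holds its last target. There are 200 camera calls.

## Task

Check the tyre of the hand-cart wheel that lies on the shelf: lift the pencil tyre gauge out of the wooden rack and press its bell-shaped chuck squarely onto the valve's mouth, the gauge in line with the leaning valve stem. Press lightly, about 5 newtons: the stem is springy and should give only some 4 mm, never be shoved down into the rim. Keep it pressed there, steady, for at least two seconds, and finish still holding it so in the gripper; leave the screwdriver, tyre lever, oil can and dish where they are.

Things in the scene. Friction and masses are not known exactly. Their poses are not given: they have to be found in the camera images.
- gauge_grip (a point): Where to grip the pencil tyre gauge: axis of its round steel barrel (14 mm diameter, about 60 g), 35 mm below its top end, 115 mm above its lower lip. It is straight, 150 mm long, and stands upright, a little loose, in a rack hole, chuck down; z runs along it from chuck to top end. The top 13 mm: black collar 15.6 mm wide, white bar end.
- gauge_seat (a point): The seat in the gauge's chuck: centre of the bottom of the bell's recess, 6 mm inside the lip and 109 mm below gauge_grip on the gauge's axis, same axes as gauge_grip. The bell is 18.4 mm wide outside; its recess is a funnel, 14.5 mm wide at the lip and 10.5 mm at the seat. Pressed home on the valve, this point meets valve_tip.
- valve_tip (a point): The valve's mouth: centre of the flat end of its brass stem (8 mm diameter, edge bevelled 1 mm). The z axis points out of the stem along it and leans 25 degrees from vertical, away from the hub; the gauge's z must lie along it. At rest 84 mm above the shelf, 49 mm from the axle, 30 mm out of the rim; the tyre's side crests 40 mm further out, at 80 mm; hub 33 mm wide, 77 mm high.
- valve (a joint): How far the stem is pushed in along its own axis, m: 0 at rest, stop at 0.013. It is held out by a spring of 1200 N/m (5 N at about 4 mm).
- wheel: Hand-cart wheel lying flat, heavy, does not shift: fat black tyre 256 mm outside and 80 mm thick, metal rim and hub in the middle. Origin on the axle at shelf level, z up; the valve is on the wheel's -x side.
- rack: Wooden rack, fixed, a block 60 mm (its x) by 170 mm (its y) by 55 mm high with three holes of 22 mm diameter and 40 mm deep in a row along its y at -55, 0 and +55 mm. Origin under its centre. The gauge stands in one of the holes, with its lip on the hole's floor 15 mm above the shelf.
- screwdriver: Stubby screwdriver standing in another hole of the rack, leave alone: wooden handle 29 mm wide rising 70 mm above the rack's top. Origin on its axis at the rack's top.
- tyre_lever: Flat steel tyre lever lying on the shelf, 128 by 15 by 5 mm, along its x, leave alone. Origin at its underside.
- oil_can: Steel pump oil can, leave alone: body 72 mm wide, thin spout along its x up to 155 mm high. Origin under its centre.
- dish: White ceramic dish 100 mm wide and 28 mm high, holding the valve's dust cap and two nuts, leave alone. Origin under its centre.
Mind the look-alikes: they are no part of the job. What is shaped like the part that bears gauge_grip but yellow is not meant. Of the things shaped like the rack, the wooden one is meant.

How it is judged (in metres and radians):
On the way, in this order (a step that is already met when the one before it is completed fails the run):
1. the gauge is held in the gripper, drawn clear of the rack (z of gauge_seat in the frame of rack above 0.065 m and contact force between the fingers and gauge above 1 N), for 0.2 s.
2. the chuck is seated on the valve's mouth, in line with the stem, pressed lightly for two seconds (distance between gauge_seat and valve_tip below 0.003 m and angle between the z axis of gauge_seat and the z axis of valve_tip, either way round below 0.14 rad and contact force between gauge and wheel between 2.5 and 9 N and value of joint valve between 0.0015 and 0.0085 m and contact force between the fingers and gauge above 1 N), for 1.8 s.
At the end, for the whole second after the job is handed in: The gripper still holds the gauge; the chuck's seat is within 3 mm of the valve's mouth, the gauge within 8 degrees of the stem's axis, pressing with 2.5 to 9 N (stem pushed in 1.5 to 8.5 mm), at rest; screwdriver, tyre lever, oil can and dish within 20 mm of where they were (all of step 2 and linear speed of gauge below 0.01 m/s and distance of each of screwdriver, tyre_lever, oil_can, dish from where it was at the start of the episode below 0.02 m); the arm keeps its last pose, push and grip.
It fails at once if the valve stem is shoved more than 9.5 mm into the rim (value of joint valve above 0.0095 m).
It fails at once if the screwdriver is disturbed (distance of screwdriver from where it was at the start of the episode above 0.02 m).
It fails at once if the tyre lever is disturbed (distance of tyre_lever from where it was at the start of the episode above 0.02 m).
It fails at once if the oil can is disturbed (distance of oil_can from where it was at the start of the episode above 0.02 m).
It fails at once if the dish is disturbed (distance of dish from where it was at the start of the episode above 0.02 m).
It also fails if it takes over 51 s, if anything falls off the work surface, if the arm or the gripper's body presses on something with over 40 N, if the wrist force passes 120 N, or if a joint passes its speed limit or range.

## Working session

There is one attempt and no reset: what is moved stays moved. The work goes in short steps, Python scripts to look and compute and a shell command to move; the robot and the scene stay as the last step left them, time stands still between calls to the robot, and variables do not carry over. Pictures are saved under pics/ and viewed, on a budget of 10 in all, crops included, one or two more only if the job needs it, and the job is handed in when it is done.

```bash
mkdir -p pics; ls
python3 - <<'E'
from cell import monitor, optics, workorder, env
import cv2,numpy as np
o=monitor.get_obs(); print({k:np.round(v,3) for k,v in o.items()}); print(env.pinch_z)
for c in("side","top"):
    im=optics.get_image(c); cv2.imwrite(f"pics/{c}0.png",cv2.resize(im["color"][:,:,::-1],(800,600)))
    print(c,im["fx"],im["cx"],im["cy"],np.round(im["R"],3).tolist(),np.round(im["t"],3))
    for l in("gauge_grip","gauge_seat","valve_tip","wheel","rack","screwdriver","tyre_lever","oil_can","dish"):
        print(l,[(round(float(d["score"]),2),np.round(d["xy"],1).tolist()) for d in optics.tip_of(c,l)[:3]])
E
```

```text
pics
{'time': np.float64(0.0), 'q': array([-7.3345e+01,  1.2675e+01,  8.7528e+01, -2.0000e-03,  7.9910e+01,
       -7.2230e+00]), 'qvel': array([ 0.019, -0.094, -0.004,  0.121, -0.134,  0.002]), 'tau': array([ 2.0000e-03, -4.9460e+01, -3.8738e+01,  7.0000e-02,  5.7000e-02,
       -0.0000e+00]), 'ee_pos': array([ 0.253, -0.571,  0.195]), 'orientation': array([-1.79888e+02, -1.20000e-02,  2.38790e+01]), 'ft_force': array([-0.574,  0.01 , -0.583]), 'wrist_torque': array([-0.006,  0.039, -0.03 ]), 'finger_gap': np.float64(0.999)}
0.0187
side 372.83565678067356 252.78193245192003 189.0509044285066 [[-0.901, -0.434, -0.012], [-0.28, 0.6, -0.749], [0.332, -0.671, -0.662]] [0.537 0.244 0.642]
gauge_grip [(0.87, [257.7, 147.0]), (0.51, [296.5, 133.8]), (0.23, [212.9, 162.1])]
gauge_seat [(0.79, [292.5, 171.2]), (0.75, [254.4, 179.0])]
valve_tip [(0.56, [265.8, 284.5])]
wheel [(0.77, [241.0, 312.2])]
rack [(0.71, [291.6, 179.2]), (0.55, [371.6, 186.8])]
screwdriver [(0.59, [304.2, 152.5])]
tyre_lever [(0.69, [246.2, 218.9])]
oil_can [(0.6, [212.9, 161.4])]
dish [(0.78, [147.8, 233.1])]
top 369.31255636925823 256.14335429014335 188.60683084973695 [[0.009, -1.0, 0.027], [-0.991, -0.013, -0.136], [0.136, -0.025, -0.99]] [-0.044  0.593  0.75 ]
gauge_grip [(0.61, [312.9, 153.6]), (0.53, [339.7, 198.2])]
gauge_seat [(0.69, [301.6, 164.3]), (0.48, [326.1, 200.3])]
valve_tip [(0.57, [146.4, 244.9])]
wheel [(0.73, [146.8, 222.7])]
rack [(0.89, [346.5, 285.7]), (0.81, [323.6, 203.6])]
screwdriver [(0.62, [355.6, 208.5])]
tyre_lever [(0.61, [240.9, 181.8])]
oil_can [(0.75, [307.9, 110.0])]
dish [(0.74, [184.9, 105.4])]
```

View pics/side0.png

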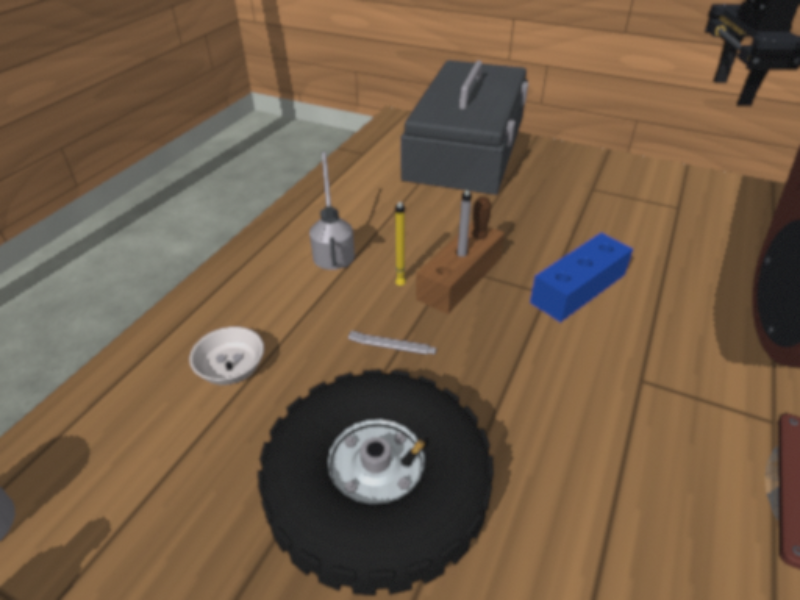

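View pics/top0.png

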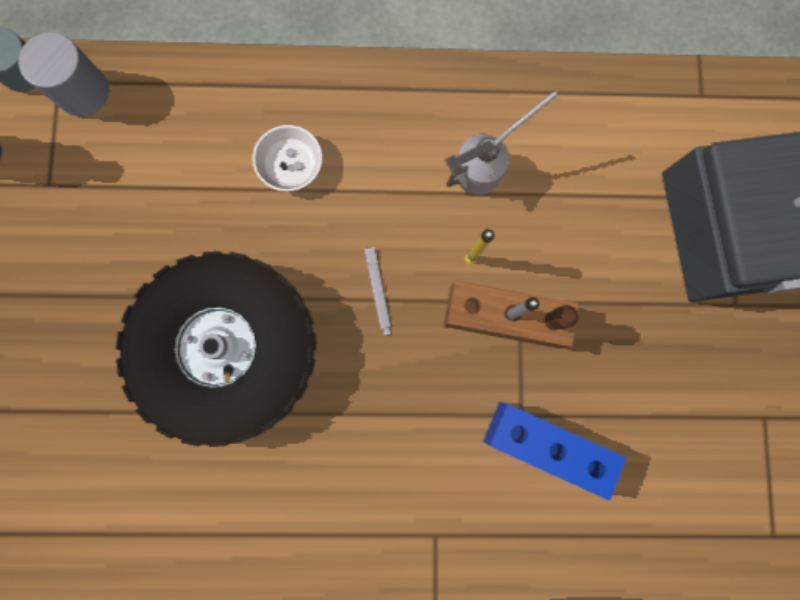

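The steel gauge stands in the middle hole of the wooden rack (side ~(465,195), top ~(531,303) in 800x600 pixels). The screwdriver is in the next hole, and the yellow decoy stands free beside the rack. The valve leans toward the robot from the hub, at top (228,373).

```bash
cat > h.py <<'E'
from cell import monitor, optics, workorder, env
import cv2,numpy as np
from scipy.spatial.transform import Rotation as Ro
from scipy.optimize import least_squares
def ims(): return {c:optics.get_image(c) for c in("side","top")}
def proj(im,X):
    c=im["R"]@np.asarray(X)+im["t"]; return np.array([im["fx"]*c[0]/c[2]+im["cx"],im["fy"]*c[1]/c[2]+im["cy"]])
def tri(I,obs,z=None,sz=0.002):
    f=lambda X:np.r_[np.concatenate([proj(I[c],X)-p for c,p in obs.items()]),([] if z is None else (X[2]-z)/sz)]
    r=least_squares(f,[.5,0,.1]); return r.x,np.abs(r.fun).max()
def top(c,l,near=None):
    L=optics.tip_of(c,l)
    if not L: return None
    if near is not None: L=sorted(L,key=lambda d:np.hypot(*(np.array(d["xy"])-near)))
    return np.array(L[0]["xy"])
def R():
    return Ro.from_euler("xyz",monitor.get_obs()["orientation"],degrees=True).as_matrix()
E
python3 - <<'E'
from h import *
I=ims()
near={"gauge_grip":([297,134],[340,198],.130),"valve_tip":([266,284],[146,245],.084),"wheel":([241,312],[147,223],0),"rack":([292,179],[324,204],0),"screwdriver":([304,152],[356,208],.055),"tyre_lever":([246,219],[241,182],0),"oil_can":([213,161],[308,110],0),"dish":([148,233],[185,105],0)}
for l,(a,b,z) in near.items():
    o={c:top(c,l,n) for c,n in(("side",a),("top",b))}; o={k:v for k,v in o.items() if v is not None}
    if len(o)>1: print(l,{k:v.round(1).tolist() for k,v in o.items()},[ (x.round(4).tolist(),round(e,2)) for x,e in (tri(I,o),tri(I,o,z))])
    else: print(l,o)
# picture refinement: upscaled crops
c=I["top"]["color"]; s=I["side"]["color"]
A=[cv2.resize(i[y:y+50,x:x+66,::-1],(396,300),interpolation=cv2.INTER_CUBIC) for i,x,y in((c,120,205),(s,230,265),(c,305,170),(s,264,115))]
cv2.imwrite("pics/crop1.png",np.vstack([np.hstack(A[:2]),np.hstack(A[2:])]))
E
```

```text
gauge_grip {'side': [293.4, 138.3], 'top': [335.8, 195.7]} [([0.574, -0.1892, 0.1187], np.float64(2.04)), ([0.5724, -0.1852, 0.1274], np.float64(2.3))]
valve_tip {'side': [265.3, 283.6], 'top': [146.3, 242.9]} [([0.4807, 0.1817, 0.0783], np.float64(2.11)), ([0.4803, 0.1824, 0.0822], np.float64(1.96))]
wheel {'side': [243.0, 312.3], 'top': [144.5, 223.2]} [([0.5173, 0.2066, 0.0001], np.float64(0.6)), ([0.5173, 0.2066, 0.0], np.float64(0.6))]
rack {'side': [289.7, 177.0], 'top': [322.4, 205.7]} [([0.5694, -0.1855, 0.0034], np.float64(4.0)), ([0.5699, -0.1867, 0.0005], np.float64(3.93))]
screwdriver {'side': [304.0, 148.1], 'top': [356.0, 203.4]} [([0.5648, -0.2471, 0.0564], np.float64(1.31)), ([0.5649, -0.2477, 0.0552], np.float64(1.28))]
tyre_lever {'side': [249.5, 217.4], 'top': [240.3, 188.5]} [([0.6007, -0.002, 0.0139], np.float64(1.8)), ([0.6032, -0.0053, 0.0026], np.float64(2.52))]
oil_can {'side': [210.9, 161.2], 'top': [305.6, 109.1]} [([0.7875, -0.1495, 0.0094], np.float64(1.73)), ([0.7909, -0.1527, 0.0013], np.float64(1.86))]
dish {'side': [145.2, 236.5], 'top': [182.5, 105.7]} [([0.7919, 0.1343, -0.0018], np.float64(0.44)), ([0.7913, 0.1345, -0.0003], np.float64(0.48))]
```

View pics/crop1.png

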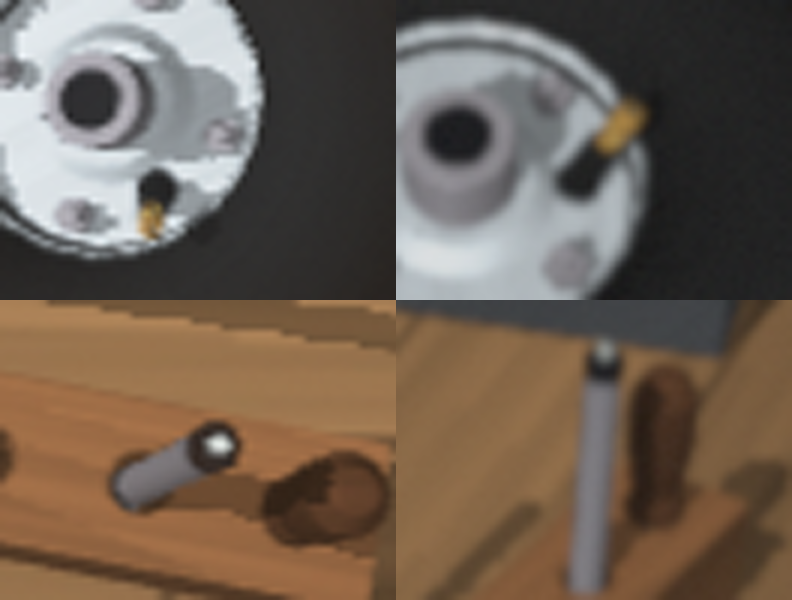

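The crops show the gauge top at top (340.8,194.2) and side (298.5,122.3). The valve's brass mouth is at top (144.8,243.5) and side (269.7,282.5), and the hub bore at top (135.3,221.3) and side (240.2,287.5). I'll triangulate these hand readings.

Run:
```python
from h import *
I=ims()
P={"gtop":([298.3,122.0],[340.6,194],.165),"gmid@55":([295.7,162.2],[327,201],.055),"vtip":([269.5,282.3],[144.5,243.3],.084),"vbase(black)":([263,295],[145.8,235.5],.06),"hub":([240,287.2],[135,221],.077)}
for l,(a,b,z) in P.items():
    o=dict(side=a,top=b); print(l,[(x.round(4).tolist(),round(e,2)) for x,e in(tri(I,o),tri(I,o,z))])
# wheel centre & rack from masks: rack mask min-area rect in top
for c in("top",):
    for d in optics.cut_out(c,"rack"):
        r=cv2.minAreaRect(np.argwhere(d["region"])[:,::-1].astype(np.float32)); print(d["score"],r)
```

```text
gtop [([0.5687, -0.1871, 0.1662], np.float64(0.31)), ([0.5689, -0.1875, 0.1653], np.float64(0.29))]
gmid@55 [([0.5676, -0.1874, 0.0518], np.float64(0.15)), ([0.5672, -0.1862, 0.0544], np.float64(0.51))]
vtip [([0.4762, 0.1818, 0.0858], np.float64(0.17)), ([0.4763, 0.1816, 0.0846], np.float64(0.32))]
vbase(black) [([0.4879, 0.1883, 0.0501], np.float64(1.68)), ([0.487, 0.1895, 0.0571], np.float64(2.09))]
hub [([0.5199, 0.2056, 0.0758], np.float64(0.05)), ([0.5197, 0.2057, 0.0766], np.float64(0.2))]
0.69 ((355.5151062011719, 287.6944274902344), (89.92166137695312, 29.847627639770508), 24.62356185913086)
0.6 ((327.38458251953125, 201.076904296875), (83.15322875976562, 31.378576278686523), 11.309932708740234)
```

```bash
cat >> h.py <<'E'
def pose(p,z,yaw):
    "target TCP pose: position, tool z axis, tool x heading yaw(deg)"
    z=np.array(z)/np.linalg.norm(z); x=np.array([np.cos(np.radians(yaw)),np.sin(np.radians(yaw)),0]); y=np.cross(z,x); y/=np.linalg.norm(y)
    return np.array(p),np.c_[np.cross(y,z),y,z]
def delta(p,Rt):
    o=monitor.get_obs(); R0=R()
    print("shift",np.round(R0.T@(p-o["ee_pos"])/.3,4),"rot",np.round(Ro.from_matrix(R0.T@Rt).as_rotvec()/np.pi,4),"at",o["ee_pos"].round(4),o["orientation"].round(1))
E
python3 -c "
from h import *
delta(*pose([.568,-.187,.23],[0,0,-1],78.7))
delta(*pose([.42,-.37,.23],[0,0,-1],78.7))"
```

```text
shift [ 1.4789 -0.7469 -0.1142] rot [ 0.     -0.     -0.3046] at [ 0.253  -0.5715  0.1957] [-180.    -0.    23.9]
shift [ 0.7808 -0.3888 -0.1142] rot [ 0.     -0.     -0.3046] at [ 0.253  -0.5715  0.1957] [-180.    -0.    23.9]
```

```bash
python3 -m crank '[{"translation":[0.2,-0.1,-0.114],"delta_rot":[0,0,-0.07]},{"translation":[0.4,-0.2,-0.114],"delta_rot":[0,0,-0.14]},{"translation":[0.6,-0.3,-0.114],"delta_rot":[0,0,-0.21]},{"translation":[0.78,-0.39,-0.114],"delta_rot":[0,0,-0.27]},{"translation":[0.78,-0.39,-0.114],"delta_rot":[0,0,-0.305]},{"translation":[0.78,-0.39,-0.114],"delta_rot":[0,0,-0.305]},{"translation":[0.78,-0.39,-0.114],"delta_rot":[0,0,-0.305]},{"translation":[0.78,-0.39,-0.114],"delta_rot":[0,0,-0.305]},{"translation":[0.78,-0.39,-0.114],"delta_rot":[0,0,-0.305]}]' 1
python3 -c "
from h import *
delta(*pose([.568,-.187,.23],[0,0,-1],78.7))"
```

```text
time: 2.95
ee_pos: [0.4196, -0.3699, 0.23]
orientation: [180.0, 0.0, 78.7]
ft_force: [-0.0, 0.4, -0.0]
finger_gap: 0.996
shift [ 6.950e-01  3.654e-01 -1.000e-04] rot [ 0.      0.0001 -0.0002] at [ 0.4196 -0.3699  0.23  ] [180.    0.   78.7]
```

```bash
python3 -m crank '[{"translation":[0.14,0.07,0],"delta_rot":[0,0,0]},{"translation":[0.28,0.15,0],"delta_rot":[0,0,0]},{"translation":[0.42,0.22,0],"delta_rot":[0,0,0]},{"translation":[0.56,0.29,0],"delta_rot":[0,0,0]},{"translation":[0.695,0.365,0],"delta_rot":[0,0,0]},{"translation":[0.695,0.365,0],"delta_rot":[0,0,0]},{"translation":[0.695,0.365,0],"delta_rot":[0,0,0]},{"translation":[0.695,0.365,0],"delta_rot":[0,0,0]},{"translation":[0.695,0.365,0],"delta_rot":[0,0,0]}]'
python3 - <<'E'
from h import *
I=ims(); delta(*pose([.568,-.187,.111],[0,0,-1],78.7))
c=I["top"]["color"]; s=I["side"]["color"]
A=[cv2.resize(i[y:y+100,x:x+132,::-1],(396,300),interpolation=cv2.INTER_CUBIC) for i,x,y in((c,270,140),(s,230,65))]
cv2.imwrite("pics/pre.png",np.hstack(A))
E
```

```text
time: 3.85
ee_pos: [0.5668, -0.1881, 0.2299]
orientation: [-180.0, 0.0, 78.6]
ft_force: [0.3, 0.1, 0.6]
finger_gap: 1.003
shift [0.0037 0.0028 0.3967] rot [ 0.      0.     -0.0003] at [ 0.5669 -0.1879  0.23  ] [180.    0.   78.6]
```

View pics/pre.png

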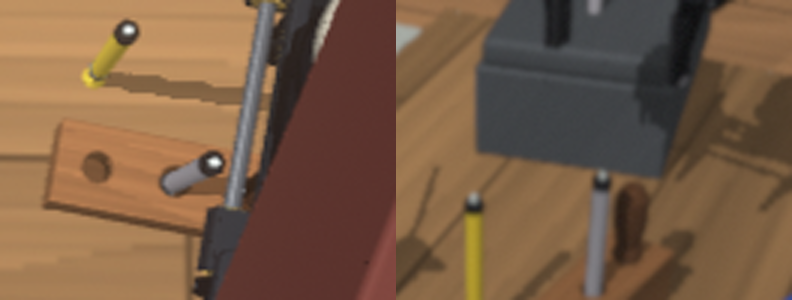

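The gauge (side ~(600,180)) sits between and below the two finger tips (~(557,30) and (685,60)), as expected from the coordinates. I'll descend in steps.

```bash
python3 -m crank '[{"translation":[0.003,0.003,0.08],"delta_rot":[0,0,0]},{"translation":[0.003,0.003,0.16],"delta_rot":[0,0,0]},{"translation":[0.003,0.003,0.24],"delta_rot":[0,0,0]},{"translation":[0.003,0.003,0.3],"delta_rot":[0,0,0]},{"translation":[0.003,0.003,0.35],"delta_rot":[0,0,0]},{"translation":[0.003,0.003,0.395],"delta_rot":[0,0,0]},{"translation":[0.003,0.003,0.395],"delta_rot":[0,0,0]},{"translation":[0.003,0.003,0.395],"delta_rot":[0,0,0]}]'
python3 - <<'E'
from h import *
I=ims(); delta(*pose([.568,-.187,.111],[0,0,-1],78.7))
c=I["top"]["color"]; s=I["side"]["color"]
A=[cv2.resize(i[y:y+75,x:x+99,::-1],(396,300),interpolation=cv2.INTER_CUBIC) for i,x,y in((c,290,150),(s,250,100))]
cv2.imwrite("pics/pre2.png",np.hstack(A))
E
```

```text
time: 4.75
ee_pos: [0.5688, -0.1861, 0.1118]
orientation: [180.0, 0.0, 78.8]
ft_force: [0.7, 0.3, 0.8]
finger_gap: 0.999
shift [-0.0033 -0.0044  0.0057] rot [0.0006 0.0002 0.0004] at [ 0.5695 -0.1863  0.1127] [179.9   0.   78.8]
```

View pics/pre2.png

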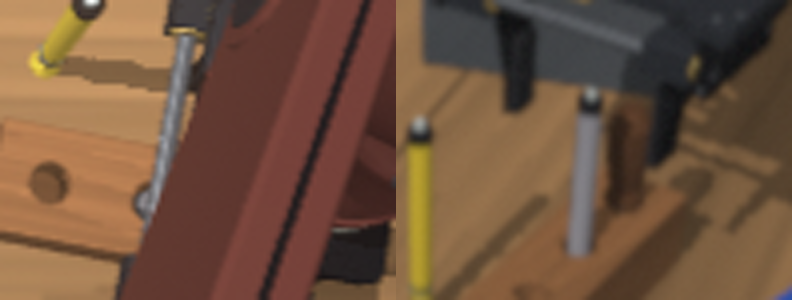

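The gauge lies midway between the finger tips (side ~(513,105) and (660,160), gauge at ~(586,130)), so I'll close on it.

```bash
python3 -m crank '[{"translation":[0,0,0],"delta_rot":[0,0,0]},{"translation":[0,0,0],"delta_rot":[0,0,0]},{"translation":[0,0,0],"delta_rot":[0,0,0]},{"translation":[0,0,0],"delta_rot":[0,0,0]},{"translation":[0,0,0],"delta_rot":[0,0,0]},{"translation":[0,0,0],"delta_rot":[0,0,0]},{"translation":[0,0,0],"delta_rot":[0,0,0]},{"translation":[0,0,0],"delta_rot":[0,0,0]},{"translation":[0,0,0],"delta_rot":[0,0,0]},{"translation":[0,0,0],"delta_rot":[0,0,0]}]' -1 40
```

```text
time: 5.85
ee_pos: [0.5687, -0.1858, 0.1114]
orientation: [-180.0, -0.0, 78.8]
ft_force: [-0.4, -0.3, -0.3]
finger_gap: 0.17
```

Opening is about 14.6 mm, so it holds the barrel. Lifting.

```bash
python3 -m crank '[{"translation":[0,0,-0.05],"delta_rot":[0,0,0]},{"translation":[0,0,-0.12],"delta_rot":[0,0,0]},{"translation":[0,0,-0.2],"delta_rot":[0,0,0]},{"translation":[0,0,-0.3],"delta_rot":[0,0,0]},{"translation":[0,0,-0.4],"delta_rot":[0,0,0]},{"translation":[0,0,-0.5],"delta_rot":[0,0,0]},{"translation":[0,0,-0.5],"delta_rot":[0,0,0]},{"translation":[0,0,-0.5],"delta_rot":[0,0,0]},{"translation":[0,0,-0.5],"delta_rot":[0,0,0]},{"translation":[0,0,-0.5],"delta_rot":[0,0,0]}]'
python3 - <<'E'
from h import *
I=ims(); o=monitor.get_obs(); p=o["ee_pos"]; print(p,o["finger_gap"])
for l,z in(("gauge_grip",p[2]+.0187),("gauge_seat",p[2]+.0187-.109)):
    for c in I: print(l,c,proj(I[c],[p[0],p[1],z]).round(1),[(round(float(d["score"]),2),np.round(d["xy"],1)) for d in optics.tip_of(c,l)])
print("lip",proj(I["side"],[p[0],p[1],p[2]+.0187-.115]))
s=I["side"]["color"]; cv2.imwrite("pics/lift.png",cv2.resize(s[50:170,230:390,::-1],(800,600),interpolation=cv2.INTER_CUBIC))
# targets
v=np.array([-.875*np.sin(np.radians(25)),-.483*np.sin(np.radians(25)),np.cos(np.radians(25))]); tip=np.array([.4762,.1817,.085])
for h in(.08,.03): 
    P=tip+v*(h+.109-.0187)
    for yaw in(78.7,118): delta(*pose(P,-v,yaw))
E
```

```text
time: 6.85
ee_pos: [0.5678, -0.1855, 0.2597]
orientation: [-179.8, -0.0, 78.8]
ft_force: [-0.3, 0.1, -1.0]
finger_gap: 0.153
[ 0.56803874 -0.18556833  0.260048  ] 0.1550251871339009
gauge_grip side [302.5  75.2] [(0.89, array([303.2,  76. ])), (0.71, array([255.9, 146.7]))]
gauge_grip top [358.5 185.1] [(0.5, array([309., 156.]))]
gauge_seat side [298.8 121.1] [(0.83, array([257.1, 178.9])), (0.74, array([294.7, 117.8]))]
gauge_seat top [340.2 193.9] [(0.65, array([299.6, 165.4])), (0.46, array([341.8, 190.4]))]
lip [298.58363309 123.35609942]
shift [ 0.9871 -0.7235  0.0729] rot [-0.1084  0.0869 -0.0146] at [ 0.5685 -0.1858  0.261 ] [-180.    -0.    78.8]
shift [ 0.9871 -0.7235  0.0729] rot [-0.1328  0.0494 -0.2149] at [ 0.5685 -0.1858  0.261 ] [-180.    -0.    78.8]
shift [ 1.0325 -0.6695  0.2239] rot [-0.1084  0.0869 -0.0146] at [ 0.5685 -0.1858  0.261 ] [-180.    -0.    78.8]
shift [ 1.0325 -0.6695  0.2239] rot [-0.1328  0.0494 -0.2149] at [ 0.5685 -0.1858  0.261 ] [-180.    -0.    78.8]
```

View pics/lift.png

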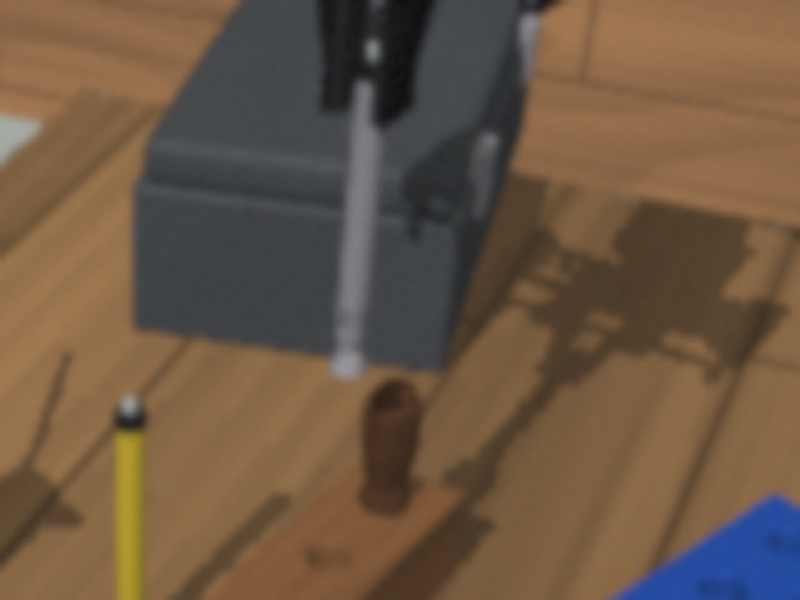

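The lip is at side pixel (299.4,123.6) against a prediction of (298.6,123.4), so the gauge is held straight and at the expected height. Next I'll move to 80 mm above the valve along its axis.

```bash
python3 -m crank '[{"translation":[0.08,-0.06,0],"delta_rot":[-0.013,0.005,-0.02]},{"translation":[0.2,-0.15,0],"delta_rot":[-0.033,0.012,-0.054]},{"translation":[0.32,-0.235,0],"delta_rot":[-0.05,0.019,-0.08]},{"translation":[0.45,-0.33,0],"delta_rot":[-0.067,0.025,-0.107]},{"translation":[0.58,-0.42,0.02],"delta_rot":[-0.083,0.031,-0.134]},{"translation":[0.7,-0.51,0.03],"delta_rot":[-0.1,0.037,-0.161]},{"translation":[0.82,-0.6,0.05],"delta_rot":[-0.116,0.043,-0.188]},{"translation":[0.92,-0.67,0.06],"delta_rot":[-0.133,0.049,-0.215]},{"translation":[0.987,-0.7235,0.073],"delta_rot":[-0.133,0.049,-0.215]},{"translation":[0.987,-0.7235,0.073],"delta_rot":[-0.133,0.049,-0.215]},{"translation":[0.987,-0.7235,0.073],"delta_rot":[-0.133,0.049,-0.215]},{"translation":[0.987,-0.7235,0.073],"delta_rot":[-0.133,0.049,-0.215]}]'
cat >> h.py <<'E'
th=np.radians(25); v=np.array([-.875*np.sin(th),-.483*np.sin(th),np.cos(th)]); v/=np.linalg.norm(v); tip=np.array([.4762,.1817,.085])
def tgt(h,d=np.zeros(3)): return pose(tip+d+v*(h+.109-.0187),-v,118)
E
python3 -c "
from h import *
delta(*tgt(.08)); delta(*tgt(.012)); print(monitor.get_obs()['q'])"
```

```text
time: 8.35
ee_pos: [0.4139, 0.1462, 0.24]
orientation: [155.0, -0.2, 118.1]
ft_force: [0.1, -0.6, -1.6]
finger_gap: 0.155
shift [ 0.0033 -0.0018  0.0015] rot [0.0003 0.0008 0.0002] at [0.4139 0.1462 0.24  ] [155.   -0.2 118.1]
shift [ 0.0039 -0.002   0.2282] rot [0.0003 0.0008 0.0002] at [0.4139 0.1462 0.24  ] [155.   -0.2 118.1]
[ -1.48447792 -41.6987183  130.786967    13.08064046  69.39750501
 -31.86513729]
```

```bash
python3 -m crank '[{"translation":[0.003,-0.002,0.04],"delta_rot":[0,0.001,0]},{"translation":[0.003,-0.002,0.09],"delta_rot":[0,0.001,0]},{"translation":[0.003,-0.002,0.14],"delta_rot":[0,0.001,0]},{"translation":[0.003,-0.002,0.18],"delta_rot":[0,0.001,0]},{"translation":[0.003,-0.002,0.208],"delta_rot":[0,0.001,0]},{"translation":[0.003,-0.002,0.208],"delta_rot":[0,0.001,0]},{"translation":[0.003,-0.002,0.208],"delta_rot":[0,0.001,0]},{"translation":[0.003,-0.002,0.208],"delta_rot":[0,0.001,0]},{"translation":[0.003,-0.002,0.208],"delta_rot":[0,0.001,0]}]'
python3 - <<'E'
from h import *
I=ims(); o=monitor.get_obs(); p=o["ee_pos"]; z=R()[:,2]; delta(*tgt(.018))
lip=p+z*(.115-.0187)
for c in I: print(c,"lip",proj(I[c],lip).round(1),"tip",proj(I[c],tip).round(1),[np.round(d["xy"],1) for d in optics.tip_of(c,"gauge_seat")],[np.round(d["xy"],1) for d in optics.tip_of(c,"valve_tip")])
c=I["top"]["color"]; s=I["side"]["color"]
A=[cv2.resize(i[y:y+60,x:x+40,::-1],(400,600),interpolation=cv2.INTER_CUBIC) for i,x,y in((c,128,200),(s,250,240))]
cv2.imwrite("pics/near.png",np.hstack(A))
E
```

```text
time: 9.25
ee_pos: [0.436, 0.1599, 0.1836]
orientation: [154.9, -0.4, 118.2]
ft_force: [0.3, -0.4, -1.2]
finger_gap: 0.157
shift [-0.0015 -0.0002  0.0007] rot [ 0.0005 -0.0003  0.0004] at [0.4359 0.16   0.1834] [154.9  -0.4 118.2]
side lip [272.8 278.7] tip [269.7 282.5] [array([255.9, 176.5]), array([272.9, 275.9])] [array([267. , 280.6])]
top lip [143.9 245.6] tip [144.6 243.1] [array([141.9, 248.1]), array([303.1, 163.9])] [array([144.8, 241.6])]
```

View pics/near.png

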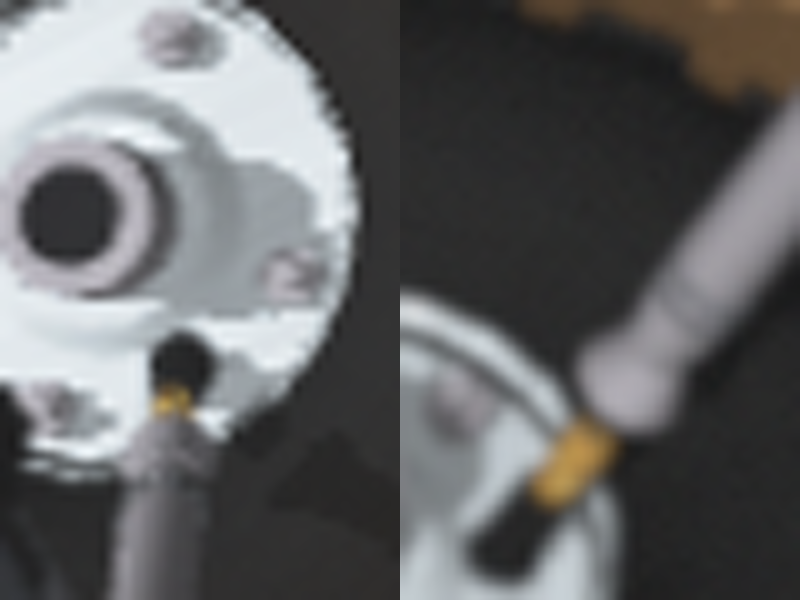

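The chuck is in line with the stem in both views. In the side view the bell is at ~(632,382) and the brass at ~(585,455). In the top view the bell is at ~(167,445) and the brass at ~(174,400). Lateral error is about 0.5 px, under 1 mm. I'll press in slow steps and watch the force.

```bash
cat >> h.py <<'E'
def ax(n=8):
    f=[]
    for _ in range(n):
        optics.get_image("side"); f.append(monitor.get_obs()["ft_force"])
    f=np.mean(f,0); print("F",f.round(2),"axial",round(float(f@v),2))
E
python3 -c "
from h import *
ax()"
python3 -m crank '[{"translation":[0,0,0.01],"delta_rot":[0,0,0]},{"translation":[0,0,0.02],"delta_rot":[0,0,0]},{"translation":[0,0,0.03],"delta_rot":[0,0,0]},{"translation":[0,0,0.04],"delta_rot":[0,0,0]},{"translation":[0,0,0.05],"delta_rot":[0,0,0]},{"translation":[0,0,0.05],"delta_rot":[0,0,0]}]'
python3 -c "
from h import *
ax(); delta(*tgt(.003))"
```

```text
F [ 0.13 -0.22 -1.1 ] axial -1.0
time: 10.55
ee_pos: [0.4409, 0.1632, 0.1685]
orientation: [155.0, -0.4, 118.3]
ft_force: [0.4, -0.3, -0.6]
finger_gap: 0.154
F [-0.3  -0.18 -0.78] axial -0.56
shift [-0.0019  0.001  -0.0005] rot [ 0.0003 -0.0004  0.0003] at [0.4412 0.1631 0.1693] [155.   -0.4 118.2]
```

```bash
python3 -m crank '[{"translation":[0,0,0.004],"delta_rot":[0,0,0]},{"translation":[0,0,0.008],"delta_rot":[0,0,0]},{"translation":[0,0,0.01],"delta_rot":[0,0,0]},{"translation":[0,0,0.01],"delta_rot":[0,0,0]}]'
python3 -c "
from h import *
ax(); delta(*tgt(0))"
python3 -m crank '[{"translation":[0,0,0.003],"delta_rot":[0,0,0]},{"translation":[0,0,0.006],"delta_rot":[0,0,0]},{"translation":[0,0,0.006],"delta_rot":[0,0,0]}]'
python3 -c "
from h import *
ax(); delta(*tgt(0))"
```

```text
time: 11.35
ee_pos: [0.4422, 0.1637, 0.1662]
orientation: [155.0, -0.4, 118.2]
ft_force: [-0.2, 0.1, -0.1]
finger_gap: 0.153
F [ 0.3  -0.06 -0.61] axial -0.65
shift [-0.0021  0.0013 -0.0008] rot [ 0.0002 -0.0005  0.0003] at [0.4423 0.1637 0.1665] [155.   -0.4 118.2]
time: 12.05
ee_pos: [0.443, 0.1641, 0.1648]
orientation: [155.0, -0.4, 118.2]
ft_force: [-0.2, 0.3, -0.3]
finger_gap: 0.159
F [ 0.03  0.07 -0.35] axial -0.34
shift [-0.0021  0.0012 -0.0068] rot [ 0.0002 -0.0005  0.0003] at [0.443  0.1641 0.1649] [155.   -0.4 118.2]
```

```bash
for i in 1 ; do python3 -m crank '[{"translation":[0,0,0.003],"delta_rot":[0,0,0]},{"translation":[0,0,0.006],"delta_rot":[0,0,0]},{"translation":[0,0,0.006],"delta_rot":[0,0,0]}]'; done
python3 -c "
from h import *
ax(); delta(*tgt(0))"
python3 -m crank '[{"translation":[0,0,0.003],"delta_rot":[0,0,0]},{"translation":[0,0,0.005],"delta_rot":[0,0,0]},{"translation":[0,0,0.005],"delta_rot":[0,0,0]}]'
python3 -c "
from h import *
ax(); delta(*tgt(0))"
```

```text
time: 12.75
ee_pos: [0.4437, 0.1645, 0.1633]
orientation: [155.0, -0.4, 118.2]
ft_force: [-1.0, -0.8, 2.1]
finger_gap: 0.155
F [-1.14 -0.47  1.76] axial 2.11
shift [-0.002   0.0009 -0.0126] rot [ 0.0003 -0.0004  0.0003] at [0.4437 0.1645 0.1633] [155.   -0.4 118.2]
time: 13.45
ee_pos: [0.4443, 0.1648, 0.162]
orientation: [155.0, -0.4, 118.2]
ft_force: [-2.0, -1.1, 2.4]
finger_gap: 0.159
F [-1.64 -0.99  3.17] axial 3.68
shift [-0.002   0.001  -0.0176] rot [ 0.0003 -0.0004  0.0003] at [0.4442 0.1648 0.1619] [155.   -0.4 118.2]
```

Contact force, after correcting for about 0.8 N of gauge weight, is about 4.4 N. It rises at roughly 1.1 N/mm and points along the stem. I'll go 0.6 mm more, hold 2.5 s, then check.

```bash
python3 -m crank '[{"translation":[0,0,0.001],"delta_rot":[0,0,0]},{"translation":[0,0,0.002],"delta_rot":[0,0,0]},{"translation":[0,0,0.002],"delta_rot":[0,0,0]},{"translation":[0,0,0.002],"delta_rot":[0,0,0]},{"translation":[0,0,0.002],"delta_rot":[0,0,0]},{"translation":[0,0,0.002],"delta_rot":[0,0,0]},{"translation":[0,0,0.002],"delta_rot":[0,0,0]},{"translation":[0,0,0.002],"delta_rot":[0,0,0]},{"translation":[0,0,0.002],"delta_rot":[0,0,0]},{"translation":[0,0,0.002],"delta_rot":[0,0,0]},{"translation":[0,0,0.002],"delta_rot":[0,0,0]},{"translation":[0,0,0.002],"delta_rot":[0,0,0]}]'
python3 - <<'E'
from h import *
ax(30); delta(*tgt(0))
I=ims(); o=monitor.get_obs(); p=o["ee_pos"]; z=R()[:,2]; lip=p+z*(.115-.0187); print({c:proj(I[c],lip).round(1) for c in I},o["finger_gap"],o["time"],np.abs(o["qvel"]).max())
c=I["top"]["color"]; s=I["side"]["color"]
A=[cv2.resize(i[y:y+60,x:x+40,::-1],(400,600),interpolation=cv2.INTER_CUBIC) for i,x,y in((c,128,200),(s,250,240))]
cv2.imwrite("pics/press.png",np.hstack(A))
E
```

```text
time: 15.05
ee_pos: [0.4444, 0.1649, 0.1613]
orientation: [155.0, -0.4, 118.2]
ft_force: [-1.8, -1.5, 4.2]
finger_gap: 0.158
F [-1.73 -1.13  4.27] axial 4.74
shift [-0.0022  0.0014 -0.0199] rot [ 0.0002 -0.0005  0.0003] at [0.4444 0.1649 0.1613] [155.   -0.4 118.2]
{'side': array([266.8, 286.9]), 'top': array([144.7, 241.2])} 0.15554227460759595 16.65 0.05487177957428077
```

View pics/press.png

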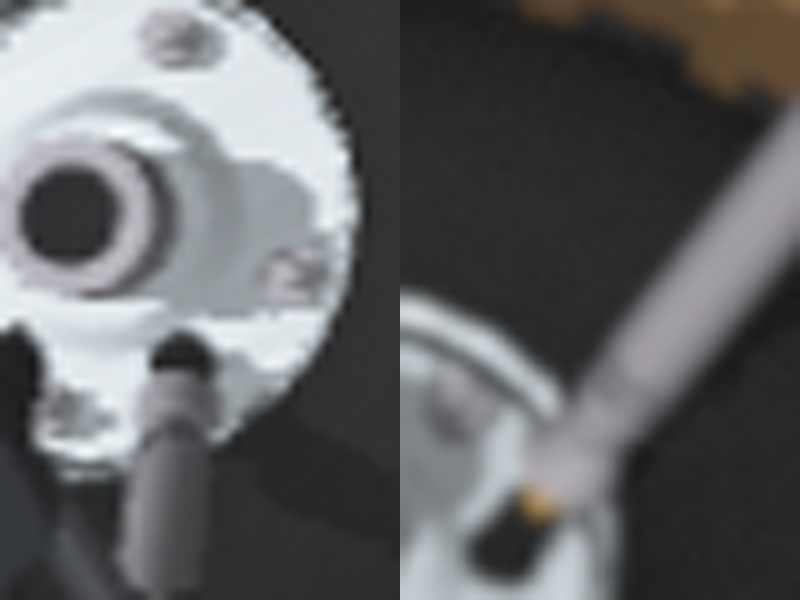

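The bell has swallowed the valve's mouth (side ~(560,480), top ~(178,395)). Only a sliver of brass shows, and the axes are in line. The hold has lasted over 2.5 s at a steady force of about 5.5 N, so I'm handing in.

```bash
python3 -c "
from h import *
workorder.close_job(); o=monitor.get_obs(); print(o['time'],o['ft_force'],o['finger_gap'])"
```

```text
the job is handed in; nothing more can be done
the job is handed in; nothing more can be done
```

I lifted the steel pencil gauge out of the wooden rack and pressed its chuck onto the valve's mouth, in line with the leaning stem. I handed the job in with it still gripped and pressed there. The hand-in reports no verdict.

- **Force:** the wrist read about 4.7 N along the stem. Allowing for roughly 0.8 N of gauge weight, that is about 5.5 N of contact. It pointed along the stem and rose at about 1.1 N/mm, which fits the 1200 N/m spring, so the stem is in by about 4.5 mm (inferred, not read directly).
- **Hold:** it was steady for over 2.5 s before hand-in, with the arm at rest at 16.65 s and the gripper opening unchanged at about 14 mm.
- **Fit:** the last pictures show the bell over the valve's mouth with the axes in line. The chuck met resistance about 1.4 mm deeper than my measured valve position, within camera calibration error and the gauge's exact height in the grip.
- **Other things:** the moves kept clear of the screwdriver, tyre lever, oil can and dish. I did not measure their positions again at the end.

No check failed.

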